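Mark the tired striking pad

TASK

One of the three spring-mounted striking pads on the steel bed has a tired spring. With the fingertips, press on the pads to feel which is the softest, then push the tag in front of that pad all the way down so it gets a new spring. Leave the other two tags up, leave the loose things on the bench as they are, and take the hand away at the end.

Things in the scene. Friction and masses are not known exactly. Their poses are not given: they have to be found in the camera images.
- bed: dark steel bed plate, 220 (its x) x 420 (its y) x 8 mm, fixed to the bench, carrying the three spring units side by side along its y; origin at the centre of its underside. Its position and yaw vary. On it stand the dolly and the offcut; nothing on it but the units is taller than 35 mm above the bench.
- left_pad (a point): centre of the top face of the left (+y of the bed) striking pad when not pressed, 100 mm above the bench: a round flat black rubber-topped pad, 68 mm across, 15 mm thick, on a coil spring; it slides straight down by up to 16 mm and springs back. The point is fixed to the bed (does not move when the pad is pressed).
- left_tag (a point): centre of the top face of the left (+y of the bed) unit's tag when up, 64 mm above the bench: a flat aluminium plate, 28 (bed x) x 38 (bed y) x 6 mm, level, on a stem over a grey guide block, 75 mm from its pad's centre towards the bed's -x. It slides straight down 18 mm against about 4 N of friction to a stop just above the block (top face then 46 mm above the bench) and stays where it is left. The point is fixed to the bed.
- middle_pad (a point): centre of the top face of the middle striking pad when not pressed, 100 mm above the bench: a round flat black rubber-topped pad, 68 mm across, 15 mm thick, on a coil spring; it slides straight down by up to 16 mm and springs back. The point is fixed to the bed (does not move when the pad is pressed).
- middle_tag (a point): centre of the top face of the middle unit's tag when up, 64 mm above the bench: a flat aluminium plate, 28 (bed x) x 38 (bed y) x 6 mm, level, on a stem over a grey guide block, 75 mm from its pad's centre towards the bed's -x. It slides straight down 18 mm against about 4 N of friction to a stop just above the block (top face then 46 mm above the bench) and stays where it is left. The point is fixed to the bed.
- right_pad (a point): centre of the top face of the right (-y of the bed) striking pad when not pressed, 100 mm above the bench: a round flat black rubber-topped pad, 68 mm across, 15 mm thick, on a coil spring; it slides straight down by up to 16 mm and springs back. The point is fixed to the bed (does not move when the pad is pressed).
- right_tag (a point): centre of the top face of the right (-y of the bed) unit's tag when up, 64 mm above the bench: a flat aluminium plate, 28 (bed x) x 38 (bed y) x 6 mm, level, on a stem over a grey guide block, 75 mm from its pad's centre towards the bed's -x. It slides straight down 18 mm against about 4 N of friction to a stop just above the block (top face then 46 mm above the bench) and stays where it is left. The point is fixed to the bed.
- pad_k (a joint): how far the pad of spring unit k is pressed down, m: 0 at rest, 0.016 at its stop. Units k, m and t stand in the three places in any order; the letter does not tell which place, and it is to be found by touch. All three look alike; each resists with about 1 N at first, then grows with depth: 10 mm takes between 3 and 13 N, and the softest needs less than two thirds of the force of the next at 10 mm.
- tag_k (a joint): how far the tag of spring unit k (the same unit as pad_k) is pushed down, m: 0 up, 0.018 fully down.
- pad_m (a joint): how far the pad of spring unit m is pressed down, m: 0 at rest, 0.016 at its stop. Units k, m and t stand in the three places in any order; the letter does not tell which place, and it is to be found by touch. All three look alike; each resists with about 1 N at first, then grows with depth: 10 mm takes between 3 and 13 N, and the softest needs less than two thirds of the force of the next at 10 mm.
- tag_m (a joint): how far the tag of spring unit m (the same unit as pad_m) is pushed down, m: 0 up, 0.018 fully down.
- pad_t (a joint): how far the pad of spring unit t is pressed down, m: 0 at rest, 0.016 at its stop. Units k, m and t stand in the three places in any order; the letter does not tell which place, and it is to be found by touch. All three look alike; each resists with about 1 N at first, then grows with depth: 10 mm takes between 3 and 13 N, and the softest needs less than two thirds of the force of the next at 10 mm.
- tag_t (a joint): how far the tag of spring unit t (the same unit as pad_t) is pushed down, m: 0 up, 0.018 fully down.
- dolly: small steel hand block, 30 x 34 x 26 mm tall, loose, standing on the bed between the left and middle places; origin at the centre of its underside; leave alone
- offcut: wooden offcut, 60 x 26 x 18 mm tall, loose, lying on the bed between the middle and right places; origin at the centre of its underside; leave alone
- hammer: hammer lying on the bench to the left of the bed, handle along its -x; leave alone
- punch: wooden-handled punch, 180 mm long, thickest 44 mm, lying to the right of the bed; origin on the bench under its middle; leave alone
- rivet_can: closed can, 68 mm across, 75 mm tall, to the right of the bed; origin at the centre of its underside; leave alone
- blank_tray: open steel tray, 130 x 100 x 35 mm, to the left of the bed; origin at the centre of its underside; leave alone
- tin_disc: flat metal disc, 70 mm across, 10 mm thick, lying right of the robot; origin at the centre of its underside; leave alone

How it is judged (in metres and radians):
On the way, in this order (a step that is already met when the one before it is completed fails the run):
1. the softest pad has been pressed in by at least 4 mm (value of joint pad_m above 0.004 m), for 0.1 s.
2. its tag is pushed down by at least 14 mm (value of joint tag_m above 0.014 m), for 0.1 s.
At the end, for the whole second after the job is handed in: The tag of the softest pad is down by at least 14 of its 18 mm, the other two tags are up (within 4 mm), and all pads have sprung back (within 2 mm) (value of joint tag_m above 0.014 m and value of joint each of tag_k, tag_t below 0.004 m and value of joint each of pad_k, pad_m, pad_t below 0.002 m); the robot touches nothing.
It fails at once if the tag of a pad that is not the softest was pushed down by more than 6 mm (value of joint any of tag_k, tag_t above 0.006 m).
It fails at once if a loose thing was lifted, or moved by more than 30 mm (distance of any of dolly, offcut, hammer, punch, rivet_can, blank_tray, tin_disc from where it was at the start of the episode above 0.03 m).
It also fails if it takes over 45 s, if anything falls off the work surface, if the arm or the gripper's body presses on something with over 40 N, if the wrist force passes 120 N, or if a joint passes its speed limit or range.

ROBOT

A 6-joint arm with a two-finger parallel gripper is mounted at the origin on the work surface. World frame = base frame: x ahead of the robot, y to its left, z up, the work surface at z = 0. Lengths are in mm, angles in degrees, forces in N, time in s.
With the tool pointing down it reaches from about 350 to 850 mm from the base axis. Payload 8.1 kg.
Tool frame: the origin (TCP) lies midway between the tips of the shut fingers; the grasp point (between the pads) lies 19 mm behind it; z points along the fingers, y is the line along which they close (so a half turn about z gives the same grasp; the last joint's range is limited). The gripper opens to 85 mm and grips with 20 to 120 N. Pads are 22 mm wide; open, the fingers measure 114 mm over their backs; the gripper's body (76 mm by 85 mm) begins 54 mm behind the grasp point. The pads swing forward as they close: fully open they stand 13 mm farther back than shut.
Start: joints at [-74.507, 7.471, 85.268, -0, 87.261, -4.893], TCP at [209.024, -562.418, 231.292] pointing down, gripper open.
Joint ranges: [-169.43, 169.43], [-51.17, 129.36], [1.28, 143.12], [-76.62, 256.62], [0, 156.53], [-152.29, 152.29]. Speed limits (degrees/s): [136.94, 136.94, 159.86, 180, 180, 180].

INTERFACE

Orientations are given as [roll, pitch, yaw] about the fixed x, y, z axes, in that order (R = Rz(yaw) Ry(pitch) Rx(roll)).
In Python, from bench import r gives the robot as it stands.
- The arm moves only by the tool send_rows, never from a script. Its argument "increments" is a list of rows, each a list of 6 numbers: the shift along the tool's x, y, z in mm, then the turn, a rotation vector about the tool's x, y, z in rad. A call has 1 to 5 rows; each row shifts and turns the commanded pose from where the row before left it, along the tool's axes as they then stand; what a row does not reach is not made up. A row lasts 1/8 s, in which the tool goes at most 62.5 mm and 10.7 degrees, less where a joint would pass 70% of its speed; a pose out of reach is approached as far as the arm can. A call is refused whole if a number of a shift passes 62.5 or a number of a turn 0.188, either way. A call with a gripper value outside its range is refused whole. "grip" is the closure, from -1 (fully open) to 1 (shut), set as the call begins (left out, the last holds). The fingers move at their own pace and stop on an object; "grip_force" is the grip in N (left out, the last holds). Time passes only in rows, so rows that do not move let the fingers close. It gives the time, the measured TCP pose, the force, the opening and the grip force at its end, in the units of the state.
- r.sense(): the state, without advancing time (a new reading comes with each control period).
- r.snapshot(name): name is "scene" or "top" or "wrist"; returns a dict with "img" (480x640x3 uint8, blue, green, red), "z_map" (480x640 float32, mm along the optical axis (not along the pixel's ray), 0 where there is no reading), "fx", "fy", "cx", "cy" (pixels), "view" (4x4, takes a point from world to camera coordinates). Camera axes: x right, y down, z forward; pixel columns grow to the right and rows downward; lengths in mm; the calibration is good to about 2 mm. The wrist camera is an equidistant fisheye: a pixel r from the principal point sees the ray r / f radians off the axis. A picture is of the moment at which its call begins.
- r.hand_in(): hands the job in; it is judged then, once.
The state is a dict: "time": time; "joint_pos": joint angles; "qd": joint speeds; "joint_efforts": joint torques, N m; "tool_pos": TCP position; "tcp_rot": TCP orientation; "ft_force": force on the tool from outside, world axes, zero at the start; "wrist_torque": the same for the moment, N m; "finger_gap": finger opening in mm; "grip_force": force on a finger pad.
Only numpy, scipy, OpenCV 4.12 (cv2) and the standard library are available. Lean on these libraries where they do the work, as an engineer would, in place of code of your own. Each camera call takes 0.05 s, during which the arm holds its last target. There are 200 camera calls.

## Working session

There is one attempt and no reset: what is moved stays moved. The work goes in short steps, Python scripts to look and compute and a tool call to move; the robot and the scene stay as the last step left them, time stands still between calls to the robot, and variables do not carry over. Pictures are saved under pics/ and viewed, at most 10 in all, crops included, and the job is handed in when it is done.

Besides the shell and the picture viewer there is one more tool, called after "Request:" by a JSON object that holds its "name" and its "arguments", one argument or row to a line. send_rows: Moves the arm, as the interface text tells. Its arguments: {"type":"object","properties":{"increments":{"type":"array"},"grip":{"type":"number"},"grip_force":{"type":"number"}},"required":["increments"]}

```bash
mkdir -p pics
python3 - <<'E'
from bench import r
import cv2,numpy as np
s=r.sense(); print(s['time'],s['tool_pos'],s['tcp_rot'],s['ft_force'])
for n in ['scene','top']:
    d=r.snapshot(n); cv2.imwrite(f'pics/{n}.png',d['img']); np.savez(n+'.npz',**d); print(n,d['fx'],d['cx'],d['cy'],np.round(d['view'],3).tolist())
E
```

```text
0.0 [ 208.88596304 -561.85576883  230.20923625] [-1.79891422e+02 -1.09240892e-02  2.03847352e+01] [ 0.68565754  1.2420876  -0.64895496]
scene 500.1815472235105 319.1463704484077 234.97098417845072 [[-0.275, 0.962, 0.003, 136.367], [0.831, 0.239, -0.503, -347.414], [-0.484, -0.135, -0.864, 1619.245], [0.0, 0.0, 0.0, 1.0]]
top 501.68267456838726 316.45633856344335 244.45652320704096 [[0.014, -1.0, -0.003, -7.548], [-0.992, -0.013, -0.122, 488.996], [0.122, 0.005, -0.993, 1143.064], [0.0, 0.0, 0.0, 1.0]]
```

View pics/top.png

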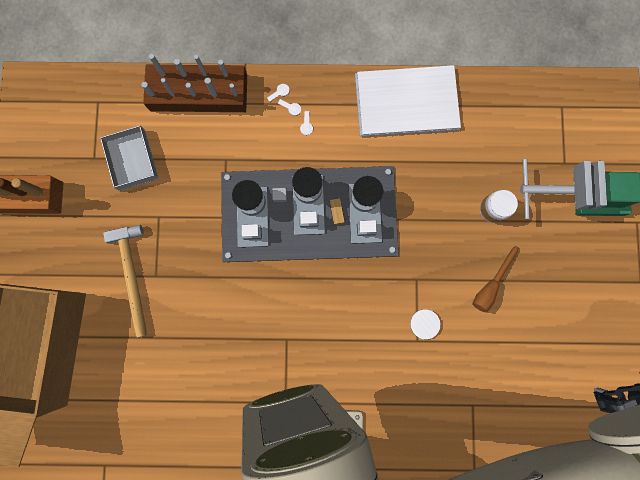

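```bash
cat > h.py <<'E'
import numpy as np
def world(d):
    z=d['z_map'].astype(float); v,u=np.mgrid[:480,:640]
    P=np.stack([(u-d['cx'])/d['fx']*z,(v-d['cy'])/d['fy']*z,z],-1)
    V=d['view']; W=(P-V[:3,3])@V[:3,:3]
    W[z==0]=np.nan
    return W
E
python3 - <<'E'
import numpy as np,cv2
from h import world
d=np.load('top.npz'); W=world(d); Z=W[...,2]
for lo,hi,a in [(92,108,300),(57,71,60),(4,12,3000)]:
    m=((Z>lo)&(Z<hi)).astype(np.uint8)
    m=cv2.morphologyEx(m,cv2.MORPH_OPEN,np.ones((3,3)))
    n,l,st,c=cv2.connectedComponentsWithStats(m)
    for i in range(1,n):
        if st[i,4]>a:
            p=W[l==i]; print(lo,st[i].tolist(),c[i].round(1),np.nanmean(p,0).round(1),(np.nanmin(p,0)+np.nanmax(p,0)).round(1)/2)
            if lo!=4: print('   circ/rect',cv2.minAreaRect(p[:,:2].astype(np.float32)))
E
```

```text
92 [292, 167, 30, 30, 701] [306.8 181.5] [621.9  22.2  99.4] [622.1   23.   100.25]
   circ/rect ((622.3430786132812, 21.964481353759766), (66.54683685302734, 65.755126953125), 46.66815948486328)
92 [606, 172, 34, 30, 859] [623.  186.2] [ 621.4 -684.1   95.7] [ 621.5  -684.15   97.2 ]
   circ/rect ((622.037841796875, -683.9767456054688), (78.41656494140625, 66.638671875), 89.01905059814453)
92 [353, 176, 30, 30, 711] [367.5 190.5] [ 603.  -113.2   99.7] [ 603.5  -113.35   99.45]
   circ/rect ((603.5020141601562, -113.21484375), (66.17559814453125, 64.99974060058594), 2.2214372158050537)
92 [232, 180, 30, 30, 712] [246.7 194.5] [590.5 155.5  99.3] [590.85 156.45  98.75]
   circ/rect ((590.562255859375, 156.05154418945312), (66.50584411621094, 65.72306823730469), 4.956851959228516)
57 [521, 159, 7, 30, 137] [524.8 173.5] [ 656.1 -479.2   64.2] [ 655.9 -479.3   64. ]
   circ/rect ((655.8392333984375, -479.8573303222656), (13.714110374450684, 70.56393432617188), 85.28276062011719)
57 [533, 185, 21, 9, 105] [542.4 190.4] [ 616.3 -517.1   66.5] [ 619.85 -518.95   64.1 ]
   circ/rect ((619.
[... 879 characters left out ...]
458152770996)
57 [300, 212, 17, 12, 196] [308.3 217.5] [546.7  18.4  63.6] [546.8   19.05  64.15]
   circ/rect ((546.8389892578125, 19.071504592895508), (25.965087890625, 36.80728530883789), 1.3872402906417847)
57 [360, 220, 17, 13, 199] [367.8 226.2] [ 528.4 -117.5   63.7] [ 529.25 -118.1    63.95]
   circ/rect ((529.0704345703125, -117.93647766113281), (28.58932876586914, 37.38867950439453), 2.2510547637939453)
57 [242, 224, 16, 13, 186] [249.3 230. ] [516.2 152.6  63.1] [516.1  152.05  63.1 ]
   circ/rect ((516.150146484375, 152.09877014160156), (28.128633499145508, 35.00327682495117), 0.8568568825721741)
4 [221, 170, 177, 91, 5490] [301.2 227.3] [533.1  36.4   7.7] [562.95  20.05   8.  ]
```

The top view shows the dark bed at cols 221–397. The pads are at (247,194), (307,181) and (367,190), with the white tags below them at (249,230), (308,217) and (368,226). I'll shut the fingers and square the yaw first, then travel to the right pad.

Request:
{"name": "send_rows", "arguments": {
  "increments": [
    [0,0,0,0,0,0.178],
    [0,0,0,0,0,0.178],
    [40,-45,0,0,0,0],
    [40,-45,0,0,0,0],
    [40,-45,0,0,0,0]
  ],
  "grip": 1,
  "grip_force": 20
}}

```text
time: 0.72
tool_pos: [329.7, -425.8, 230.8]
tcp_rot: [-180.0, 0.0, -0.1]
ft_force: [0.6, -0.6, 0.4]
finger_gap: 0.2
grip_force: 0.0
```

Request:
{"name": "send_rows", "arguments": {
  "increments": [
    [40,-45,0,0,0,0],
    [40,-45,0,0,0,0],
    [40,-45,0,0,0,0],
    [40,-45,0,0,0,0],
    [0,0,0,0,0,0]
  ]
}}

```text
time: 1.35
tool_pos: [491.1, -243.7, 230.8]
tcp_rot: [-179.9, 0.0, 0.3]
ft_force: [-0.4, 0.2, -1.0]
finger_gap: 0.0
grip_force: 0.0
```

Request:
{"name": "send_rows", "arguments": {
  "increments": [
    [38,-44,20,0,0,0],
    [37,-43,25,0,0,0],
    [37,-43,30,0,0,0],
    [0,0,40,0,0,0],
    [0,0,0,0,0,0]
  ]
}}

```text
time: 1.98
tool_pos: [596.8, -117.9, 112.4]
tcp_rot: [-179.9, 0.5, 0.0]
ft_force: [-1.1, 0.7, -0.3]
finger_gap: 0.0
grip_force: 0.0
```

Request:
{"name": "send_rows", "arguments": {
  "increments": [
    [0,0,0,0,0,0],
    [0,0,0,0,0,0]
  ]
}}

```text
time: 2.22
tool_pos: [601.2, -120.0, 119.7]
tcp_rot: [179.9, -0.2, -0.1]
ft_force: [0.2, -0.1, 0.5]
finger_gap: -0.0
grip_force: 0.0
```

Request:
{"name": "send_rows", "arguments": {
  "increments": [
    [0,0,0,0,0,0],
    [0,0,0,0,0,0],
    [0,0,0,0,0,0]
  ]
}}

```text
time: 2.6
tool_pos: [600.2, -118.7, 117.4]
tcp_rot: [180.0, -0.0, -0.0]
ft_force: [0.3, -0.2, -1.1]
finger_gap: 0.2
grip_force: 0.0
```

Request:
{"name": "send_rows", "arguments": {
  "increments": [
    [0,0,0,0,0,0]
  ]
}}

```text
time: 2.72
tool_pos: [600.1, -118.6, 117.1]
tcp_rot: [-180.0, 0.0, -0.0]
ft_force: [-0.3, -0.9, -0.1]
finger_gap: 0.3
grip_force: 0.0
```

Request:
{"name": "send_rows", "arguments": {
  "increments": [
    [3,-5,10,0,0,0],
    [0,0,8,0,0,0],
    [0,0,5,0,0,0],
    [0,0,4,0,0,0],
    [0,0,0,0,0,0]
  ]
}}

```text
time: 3.35
tool_pos: [603.1, -113.1, 90.2]
tcp_rot: [-180.0, 0.0, 0.0]
ft_force: [-2.4, 4.2, 7.4]
finger_gap: 0.1
grip_force: 3.6
```

Request:
{"name": "send_rows", "arguments": {
  "increments": [
    [0,0,0,0,0,0],
    [0,0,0,0,0,0],
    [0,0,0,0,0,0]
  ]
}}

```text
time: 3.72
tool_pos: [603.1, -113.0, 90.5]
tcp_rot: [-180.0, 0.0, 0.0]
ft_force: [-3.0, 4.0, 7.3]
finger_gap: 0.2
grip_force: 3.5
```

Request:
{"name": "send_rows", "arguments": {
  "increments": [
    [0,0,0,0,0,0]
  ]
}}

```text
time: 3.85
tool_pos: [603.1, -113.1, 90.5]
tcp_rot: [-180.0, 0.0, 0.0]
ft_force: [-3.4, 4.2, 7.1]
finger_gap: -0.0
grip_force: 3.5
```

Request:
{"name": "send_rows", "arguments": {
  "increments": [
    [0,0,0,0,0,0]
  ]
}}

```text
time: 3.98
tool_pos: [603.1, -113.1, 90.5]
tcp_rot: [-180.0, 0.0, 0.0]
ft_force: [-3.1, 3.0, 6.7]
finger_gap: -0.3
grip_force: 3.5
```

Request:
{"name": "send_rows", "arguments": {
  "increments": [
    [0,0,-27,0,0,0],
    [4,-30,0,0,0,0],
    [5,-40,0,0,0,0],
    [5,-40,0,0,0,0],
    [5,-25,0,0,0,0]
  ]
}}

```text
time: 4.6
tool_pos: [621.9, 23.0, 116.5]
tcp_rot: [-180.0, 0.0, 0.0]
ft_force: [0.5, -0.7, -0.5]
finger_gap: 0.3
grip_force: 0.0
```

Request:
{"name": "send_rows", "arguments": {
  "increments": [
    [0,0,0,0,0,0],
    [0,0,0,0,0,0],
    [0,0,0,0,0,0],
    [0,0,0,0,0,0]
  ]
}}

```text
time: 5.1
tool_pos: [622.1, 20.4, 117.0]
tcp_rot: [180.0, 0.0, -0.1]
ft_force: [0.2, -0.6, -0.0]
finger_gap: -0.1
grip_force: 0.0
```

Request:
{"name": "send_rows", "arguments": {
  "increments": [
    [0,0,10,0,0,0],
    [0,0,8,0,0,0],
    [0,0,5,0,0,0],
    [0,0,4,0,0,0],
    [0,0,0,0,0,0]
  ]
}}

```text
time: 5.72
tool_pos: [622.0, 21.1, 90.7]
tcp_rot: [180.0, 0.0, -0.0]
ft_force: [-5.8, -1.4, 11.1]
finger_gap: -0.2
grip_force: 5.6
```

Request:
{"name": "send_rows", "arguments": {
  "increments": [
    [0,0,0,0,0,0],
    [0,0,0,0,0,0],
    [0,0,0,0,0,0]
  ]
}}

```text
time: 6.1
tool_pos: [622.0, 21.1, 91.0]
tcp_rot: [180.0, 0.0, -0.0]
ft_force: [-6.1, -0.7, 10.5]
finger_gap: 0.2
grip_force: 5.5
```

Request:
{"name": "send_rows", "arguments": {
  "increments": [
    [0,0,0,0,0,0]
  ]
}}

```text
time: 6.22
tool_pos: [622.0, 21.1, 91.1]
tcp_rot: [180.0, 0.0, -0.0]
ft_force: [-5.9, -1.2, 11.1]
finger_gap: -0.1
grip_force: 5.5
```

Request:
{"name": "send_rows", "arguments": {
  "increments": [
    [0,0,-27,0,0,0],
    [-7,-30,0,0,0,0],
    [-8,-40,0,0,0,0],
    [-8,-40,0,0,0,0],
    [-8,-25,0,0,0,0]
  ]
}}

```text
time: 6.85
tool_pos: [590.4, 158.2, 116.4]
tcp_rot: [-180.0, 0.0, 0.1]
ft_force: [-0.1, -1.0, -0.6]
finger_gap: -0.0
grip_force: 0.0
```

Request:
{"name": "send_rows", "arguments": {
  "increments": [
    [0,0,0,0,0,0],
    [0,0,0,0,0,0],
    [0,0,0,0,0,0],
    [0,0,0,0,0,0]
  ]
}}

```text
time: 7.35
tool_pos: [591.4, 155.5, 117.0]
tcp_rot: [180.0, 0.0, -0.1]
ft_force: [0.3, 1.1, -0.2]
finger_gap: 0.1
grip_force: 0.0
```

Request:
{"name": "send_rows", "arguments": {
  "increments": [
    [0,0,10,0,0,0],
    [0,0,8,0,0,0],
    [0,0,5,0,0,0],
    [0,0,4,0,0,0],
    [0,0,0,0,0,0]
  ]
}}

```text
time: 7.98
tool_pos: [591.0, 156.2, 89.9]
tcp_rot: [180.0, 0.0, -0.0]
ft_force: [-2.1, -1.9, 3.1]
finger_gap: 0.1
grip_force: 1.8
```

Request:
{"name": "send_rows", "arguments": {
  "increments": [
    [0,0,0,0,0,0],
    [0,0,0,0,0,0],
    [0,0,0,0,0,0]
  ]
}}

```text
time: 8.35
tool_pos: [591.3, 156.4, 90.3]
tcp_rot: [-180.0, -0.0, -0.0]
ft_force: [-2.2, -2.5, 2.5]
finger_gap: 0.1
grip_force: 1.7
```

Request:
{"name": "send_rows", "arguments": {
  "increments": [
    [0,0,0,0,0,0]
  ]
}}

```text
time: 8.48
tool_pos: [591.3, 156.4, 90.2]
tcp_rot: [-180.0, -0.0, -0.0]
ft_force: [-0.4, -1.5, 3.3]
finger_gap: -0.2
grip_force: 1.7
```

Left takes about 3 N at 9.7 mm, against about 7 N for the right and 11 N for the middle, so left is the softest. Next is its tag at (516, 152).

Request:
{"name": "send_rows", "arguments": {
  "increments": [
    [0,0,-27,0,0,0],
    [-25,1,0,0,0,0],
    [-30,2,0,0,0,0],
    [-20,1,0,0,0,0],
    [0,0,0,0,0,0]
  ]
}}

```text
time: 9.1
tool_pos: [515.2, 152.7, 116.7]
tcp_rot: [-180.0, 0.0, 0.0]
ft_force: [0.3, 0.7, 0.1]
finger_gap: -0.1
grip_force: 0.0
```

Request:
{"name": "send_rows", "arguments": {
  "increments": [
    [0,0,0,0,0,0],
    [0,0,0,0,0,0],
    [0,0,0,0,0,0],
    [0,0,0,0,0,0]
  ]
}}

```text
time: 9.6
tool_pos: [516.4, 152.4, 117.0]
tcp_rot: [180.0, 0.0, -0.0]
ft_force: [-0.2, 1.1, -0.8]
finger_gap: 0.0
grip_force: 0.0
```

Request:
{"name": "send_rows", "arguments": {
  "increments": [
    [0,0,20,0,0,0],
    [0,0,15,0,0,0],
    [0,0,8,0,0,0],
    [0,0,0,0,0,0],
    [0,0,0,0,0,0]
  ]
}}

```text
time: 10.22
tool_pos: [516.6, 152.5, 74.7]
tcp_rot: [-180.0, -0.0, -0.0]
ft_force: [0.8, -0.2, 0.4]
finger_gap: -0.3
grip_force: 0.0
```

Run:
```python
from bench import r
import cv2
print(r.sense()['tool_pos'])
d=r.snapshot('scene'); cv2.imwrite('pics/s2.png',cv2.resize(d['img'][100:340,180:500],None,fx=2.4,fy=2.4))
```

```text
[516.64395159 152.4882995   74.65740332]
```

View pics/s2.png

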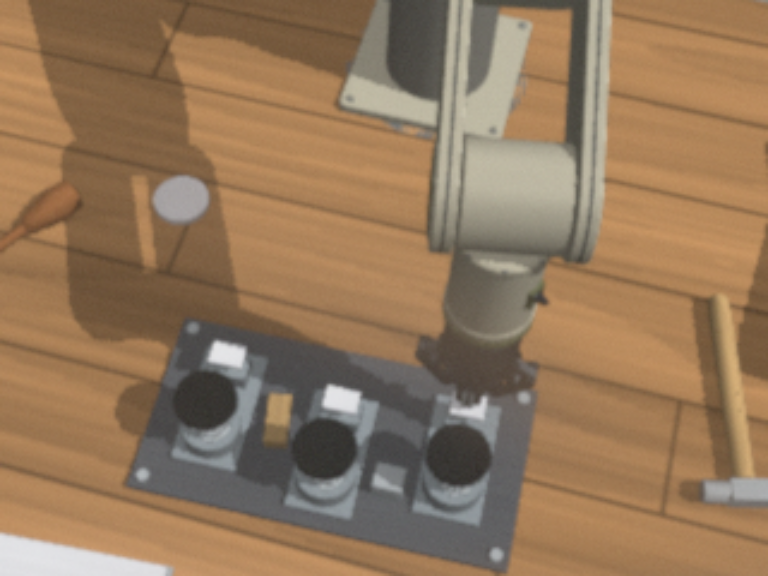

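The picture shows the fingertips over the left tag, at about (468,402) in the crop. All pads are up and the other tags, at (228,355) and (342,400), are untouched. Pressing now.

Request:
{"name": "send_rows", "arguments": {
  "increments": [
    [0,0,8,0,0,0],
    [0,0,7,0,0,0],
    [0,0,7,0,0,0],
    [0,0,6,0,0,0],
    [0,0,2,0,0,0]
  ]
}}

```text
time: 10.9
tool_pos: [517.0, 152.6, 45.8]
tcp_rot: [-180.0, -0.1, -0.0]
ft_force: [-10.0, -2.7, 33.8]
finger_gap: 0.3
grip_force: 16.0
```

Request:
{"name": "send_rows", "arguments": {
  "increments": [
    [0,0,0,0,0,0],
    [0,0,0,0,0,0],
    [0,0,0,0,0,0]
  ]
}}

```text
time: 11.28
tool_pos: [517.0, 152.6, 45.9]
tcp_rot: [-180.0, -0.1, -0.0]
ft_force: [-5.6, -1.9, 19.0]
finger_gap: 0.2
grip_force: 9.8
```

The tag is at its stop (z 45.9). Lifting straight up and backing off.

Request:
{"name": "send_rows", "arguments": {
  "increments": [
    [0,0,-10,0,0,0],
    [0,0,-30,0,0,0],
    [0,0,-50,0,0,0],
    [0,0,-50,0,0,0],
    [-40,0,-30,0,0,0]
  ]
}}

```text
time: 11.9
tool_pos: [477.5, 152.3, 216.5]
tcp_rot: [-180.0, -0.1, -0.1]
ft_force: [-1.1, 2.2, 0.6]
finger_gap: 0.2
grip_force: 0.0
```

Request:
{"name": "send_rows", "arguments": {
  "increments": [
    [-40,0,0,0,0,0],
    [0,0,0,0,0,0],
    [0,0,0,0,0,0],
    [0,0,0,0,0,0],
    [0,0,0,0,0,0]
  ]
}}

```text
time: 12.52
tool_pos: [436.6, 152.3, 213.7]
tcp_rot: [180.0, 0.0, -0.0]
ft_force: [-0.5, -0.3, -0.3]
finger_gap: 0.4
grip_force: 0.0
```

Run:
```python
from bench import r
import numpy as np
from h import world
s=r.sense(); print(s['time'],s['tool_pos'],s['ft_force'])
d=r.snapshot('top'); W=world(d)
for n,x,y in [('Lt',516,152),('Mt',547,19),('Rt',528.7,-117.7),('Lp',591,156),('Mp',622,22),('Rp',603,-113)]:
    for D in (W,world(np.load('top.npz'))):
        m=np.hypot(D[...,0]-x,D[...,1]-y)<10
        z=D[...,2][m]; print(n,m.sum(),np.round(np.nanmedian(z),1) if m.any() else None)
```

```text
12.525 [436.58264464 152.28956833 213.72201662] [-0.51907913 -0.28976133 -0.29884922]
Lt 31 44.8
Lt 57 63.4
Mt 59 63.8
Mt 60 63.6
Rt 63 64.0
Rt 62 64.0
Lp 62 100.2
Lp 63 99.8
Mp 60 99.7
Mp 61 99.8
Rp 63 100.0
Rp 62 99.4
```

```bash
python3 -c "
from bench import r
print(r.hand_in())"
```

```text
the job is handed in; nothing more can be done
None
```

The left pad was the softest (about 3 N at 10 mm, against about 7 N right and 11 N middle); its tag is fully down, the other two are still up, the hand is clear, and the job is handed in, though hand-in returned no verdict.

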